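# Gauge the bores and reject the faulty block

### The arm

A 6-joint arm with a two-finger parallel gripper is mounted at the origin on a cart in front of the work surface, level with it; the furniture and walls round the work are solid. World frame = base frame: x ahead of the robot, y to its left, z up, the work surface at z = 0. Lengths are in mm, angles in rad, forces in N, time in s.
With the tool pointing down it reaches from about 350 to 975 mm from the base axis. Payload 7.1 kg.
Tool frame: the origin (TCP) lies on the centre line of the jaws, within the pads' length; the fingertips stand 25 mm ahead of it and the grasp point (between the pads) lies 6 mm ahead of it; z points along the fingers, y is the line along which they close (so a half turn about z gives the same grasp; the last joint's range is limited). The gripper opens to 88 mm and grips with 3 to 60 N. Pads are 20 mm wide; open, the fingers measure 115 mm over their backs; the gripper's body (75 mm by 178 mm) begins 61 mm behind the grasp point.
Start: joints at [1.221, 0.423, 1.63, -0, 1.089, -0.019], TCP at [202.968, 591.108, 227.175] pointing down, gripper open.
Joint ranges: [-3, 3], [-0.9, 2.11], [0.09, 2.58], [-1.31, 4.45], [0.11, 2.69], [-2.54, 2.54]. Speed limits (rad/s): [2.39, 2.39, 3.01, 3.14, 3.14, 3.14].

### API

Orientations are given as a 3x3 rotation matrix whose columns are the frame's x, y, z axes.
In Python, from workcell import state, grab_frame, calibration, close_job gives the robot as it stands.
- The arm moves only by the tool arm_command, never from a script. Its argument "moves" is a list that holds one entry, the list of rows, each a list of 6 numbers: the shift along the tool's x, y, z each as a share of 0.025 m, from -1 to 1, then the turn, a rotation vector about the tool's x, y, z each as a share of pi/2 rad, from -1 to 1. In form: [[[x, y, z, rx, ry, rz], ...]]. A call has 1 to 8 rows; each row shifts and turns the commanded pose from where the row before left it, along the tool's axes as they then stand; what a row does not reach is not made up. A row lasts 1/10 s, in which the tool goes at most 50 mm and 8.59 degrees, less where a joint would pass 70% of its speed; a pose out of reach is approached as far as the arm can. A call with a number of a shift or a turn outside -1 to 1 is refused whole. A call with a gripper value outside its range is refused whole. "hand" is the opening, from 0 (shut) to 1 (fully open), set as the call begins (left out, the last holds). The fingers move at their own pace and stop on an object; the grip force is fixed at half the most. Time passes only in rows, so rows that do not move let the fingers close. It gives the time, the measured TCP pose, the force, the opening and the grip force at its end, in the units of the state.
- state(): the state, without advancing time (a new reading comes with each control period).
- grab_frame(name): name is "scene" or "top" or "wrist"; returns the picture (384x512x3 uint8, red, green, blue); there is no depth.
- calibration(name): a dict with "vfov" (degrees; the focal length in pixels is half the picture's height over the tangent of half this angle, whatever the lens; pixels are square), "cx", "cy" (the principal point, pixels), "rvec" (rotation vector, rad) and "tvec" (3), from world to camera coordinates, as OpenCV has them; the wrist camera has in their place "tool_from_camera" (4x4, takes a point from camera to tool coordinates, whose origin is the TCP and whose axes are the flange's). Camera axes: x right, y down, z forward; pixel columns grow to the right and rows downward; lengths in mm; the calibration is good to about 2 mm. A picture is of the moment at which its call begins: read the wrist's pose just before it. calibration takes no time and is no camera call.
- close_job(): hands the job in; it is judged then, once.
The state is a dict: "clock": time; "joint_positions": joint angles; "joint_vel": joint speeds; "joint_efforts": joint torques, N m; "tcp_pos": TCP position; "tool_rot": TCP orientation; "wrist_force": force on the tool from outside, world axes, zero at the start; "torque": the same for the moment, N m; "finger_gap": opening from 0.0 (shut) to 1.0 (fully open); "grasp_force": force on a finger pad.
Only numpy, scipy, OpenCV 4.12 (cv2) and the standard library are available. Lean on these libraries where they do the work, as an engineer would, in place of code of your own. Each camera call takes 0.05 s, during which the arm holds its last target. There are 200 camera calls.

### The job

Try the pin gauge in the bore of each of the three drilled blocks, going from the left lane to the right and lowering it as far as it will go, then put it back upright in its stand. After that push the block whose bore stopped the pin short of its collar along its lane, away from you, until it trips the roller switch at the end, and leave it there. Leave the other two blocks standing where they are and do not disturb the loose things around.

Things in the scene. Friction and masses are not known exactly. Their poses are not given: they have to be found in the camera images.
- gauge_grip (a point): Pin gauge (0.09 kg), upright at the start: green handle 20 x 20 x 46 mm tall, its flat sides along this point's x and y; under it a steel collar 26 mm across, 5 mm thick; under that the steel pin, 12 mm across, 28 mm long, with a 4 mm tapered nose. Point: centre of the handle, 56 mm above the pin's tip, 28 mm above the collar's underside; z up. A 3 mm cap tops the handle.
- gauge_tip (a point): The lower end of the gauge's pin, on its axis, 56 mm below the handle's centre.
- gauge: The pin gauge; origin at the pin's lower end, z up along the pin.
- stand_mouth (a point): Gauge stand: fixed wooden block 50 x 50 x 40 mm on a 64 mm square foot, with a vertical hole 18 mm wide right through, its mouth chamfered 3 mm. Point: centre of the hole's mouth, 40 mm above the bench. The gauge stands in it pin down, collar lying on the block.
- rack: Fixed inspection rack: three parallel lanes, 53 mm wide, 58 mm between centres, separated by aluminium rails 12 mm high; the bench is their floor. Open towards the robot. Origin: bench height, middle lane; at the start the block centres are within 6 mm of this x. x along the lanes away from the robot, y left. Lane centres: y = +58 mm (left), 0, -58 mm (right). Rails x = -55 to +79 mm.
- rack_end (a point): Middle of the rack's far end wall, its top edge facing the blocks: 14 mm above the bench, 78 mm beyond the rack's origin. A block pushed along its lane trips its switch when its centre is about 44 mm beyond the rack's origin and meets this wall at 54 mm. The blue switch housings (20 mm high) stand behind the wall.
- block_a_mouth (a point): Centre of the mouth of the vertical bore, in the middle of the block's top, 34 mm above its underside. Mouth 16 mm wide, chamfered 2 mm. A good bore is straight: the pin goes in 28 mm, until its collar lies on the block. The faulty one (one of the three) narrows to 8 mm 11 mm down and stops the pin there, collar 17 mm above the block. Trying tells which.
- block_b_mouth (a point): The same point of this block; see block_a_mouth.
- block_c_mouth (a point): The same point of this block; see block_a_mouth.
- block_a: Drilled aluminium block, 48 (along the lane) x 50 (across) x 34 mm high, 0.17 to 0.34 kg, loose, standing in one of the lanes, square to it. The three look alike and are shuffled between the lanes. Origin: centre of its underside; x along the lane away from the robot, z up.
- block_b: A block that looks just like block_a, in another lane.
- block_c: A block that looks just like block_a, in another lane.
- switch_left (a joint): Roller lever switch of the left lane (seen from the robot): lever angle, rad, about a vertical axis. About 0 at rest, grows as the block pushed away from the robot deflects the roller; trips at 0.4; 0.65 with the block at the end wall. The weak spring (under 0.5 N) does not push a block back. White roller, 12 mm wide, in mid-lane, 62 mm beyond the rack's origin, 18 to 26 mm above the bench.
- switch_middle (a joint): The same for the middle lane.
- switch_right (a joint): The same for the right lane.
- magnet_dish: Bystander: round steel dish with screws, 92 mm wide, 21 mm high, loose; origin at its underside.
- marker: Bystander: felt marker lying down, 130 mm long, loose.
- red_knob: Bystander: loose red control knob, 23 mm wide, 16 mm high.
- green_knob: Bystander: loose green control knob, 23 mm wide, 16 mm high.
Not all that is in view belongs to the job. Leave any red look-alike of the block_a alone.

How it is judged:
By the outcome, as a careful person would: the job done as asked, in the order asked, and still so for the second after the job is handed in, with the robot touching nothing.
It also fails if it takes over 64 s, if anything falls off the work surface, if the arm or the gripper's body presses on something with over 40 N, if the wrist force passes 120 N, or if a joint passes its speed limit or range.

## Working session

There is one attempt and no reset: what is moved stays moved. The work goes in short steps, Python scripts to look and compute and a tool call to move; the robot and the scene stay as the last step left them, time stands still between calls to the robot, and variables do not carry over. Pictures are saved under pics/ and viewed, at most 10 in all, crops included, and the job is handed in when it is done.

Besides the shell and the picture viewer there is one more tool, called after "Emit:" as name(argument=value, ...), one argument or row to a line, values as JSON. arm_command: Moves the arm, as the interface text tells. Its arguments: {"type":"object","properties":{"moves":{"type":"array","items":{"type":"array","items":{"type":"array","items":{"type":"number"}}}},"hand":{"type":"number"}},"required":["moves"]}

```bash
ls; mkdir -p pics
cat > h.py <<'E'
import numpy as np, cv2
from workcell import state, grab_frame, calibration
def cam(name):
    c=calibration(name); f=192/np.tan(np.radians(c['vfov'])/2)
    return c,np.array([[f,0,c['cx']],[0,f,c['cy']],[0,0,1]])
def RT(name,s=None):
    c,K=cam(name)
    if name=='wrist':
        s=s or state(); T=np.eye(4);T[:3,:3]=s['tool_rot'];T[:3,3]=s['tcp_pos']
        M=np.linalg.inv(T@np.array(c['tool_from_camera'])); return K,M[:3,:3],M[:3,3]
    return K,cv2.Rodrigues(np.array(c['rvec'],float))[0],np.array(c['tvec'],float).ravel()
def atz(name,u,v,z,s=None):
    K,R,t=RT(name,s); d=R.T@np.linalg.inv(K)@[u,v,1]; o=-R.T@t
    return (o+d*(z-o[2])/d[2]).round(1)
def proj(name,P,s=None):
    K,R,t=RT(name,s); p=K@(R@np.array(P,float)+t); return (p[:2]/p[2]).round(1)
def save(name,fn,crop=None,k=1):
    im=grab_frame(name)[:,:,::-1]; cv2.imwrite('pics/raw_'+fn,im)
    if crop: x0,y0,x1,y1=crop; im=im[y0:y1,x0:x1]
    cv2.imwrite('pics/'+fn,cv2.resize(im,None,fx=k,fy=k,interpolation=cv2.INTER_CUBIC))
E
python3 - <<'E'
from h import *
s=state();print({k:np.round(v,3).tolist() for k,v in s.items()})
for n in('scene','top'): save(n,n+'0.png',k=1.5)
for n in('scene','top','wrist'):print(calibration(n))
E
```

```text
pics
{'clock': 0.0, 'joint_positions': [1.221, 0.424, 1.631, -0.0, 1.089, -0.019], 'joint_vel': [0.002, -0.0, 0.0, 0.0, 0.001, 0.0], 'joint_efforts': [0.001, -54.464, -27.367, 0.065, 0.023, -0.0], 'tcp_pos': [202.789, 590.623, 226.414], 'tool_rot': [[-0.946, 0.325, -0.001], [0.325, 0.946, -0.001], [0.0, -0.001, -1.0]], 'wrist_force': [-0.558, -0.386, -0.618], 'torque': [-0.012, 0.046, 0.011], 'grasp_force': 0.0, 'finger_gap': 1.0}
{'vfov': 53.02163904590806, 'cx': 256.4671833992463, 'cy': 187.22496657521486, 'rvec': array([ 2.1231298 , -0.99829836,  0.42187036]), 'tvec': array([-315.46812387,  378.1597145 , 1071.07493552])}
{'vfov': 46.70257133882259, 'cx': 250.73741925023663, 'cy': 193.3913079165359, 'rvec': array([ 2.12112671, -2.18097702,  0.14464445]), 'tvec': array([  70.31876079,  556.84361434, 1480.5738366 ])}
{'vfov': 60.55039030710189, 'cx': 257.3408931096583, 'cy': 191.17250050275618, 'tool_from_camera': array([[-3.38202111e-05, -9.55326527e-01, -2.95552409e-01,
         8.15440506e+01],
       [ 9.99999811e-01, -2.13780140e-04,  5.76580086e-04,
        -2.45027212e-01],
       [-6.14005486e-04, -2.95552334e-01,  9.55326353e-01,
        -1.56558695e+02],
       [ 0.00000000e+00,  0.00000000e+00,  0.00000000e+00,
         1.00000000e+00]])}
```

View pics/scene0.png

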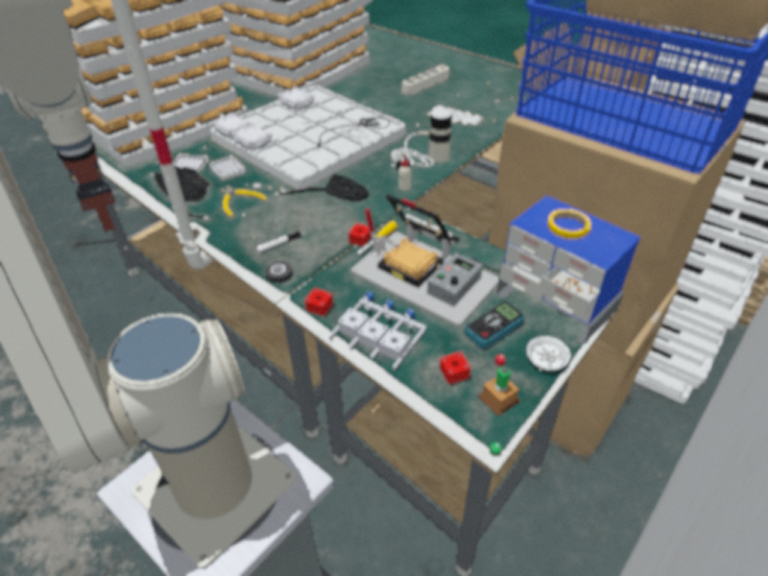

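View pics/top0.png

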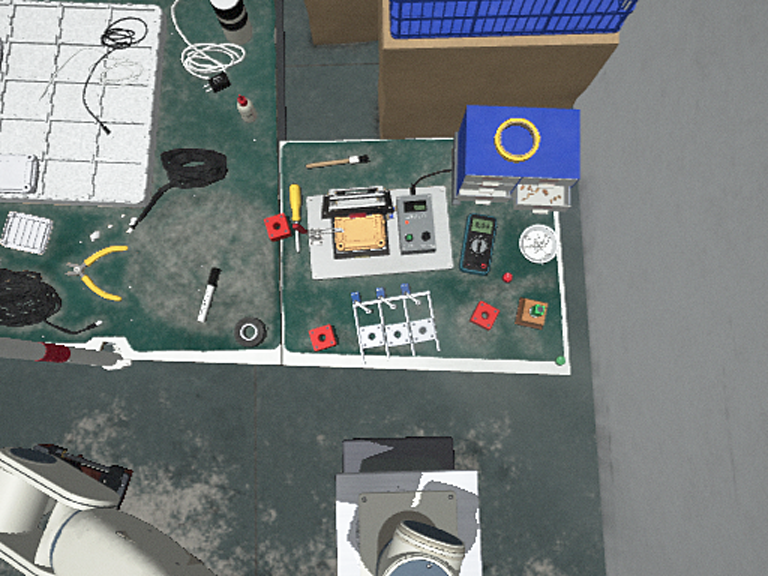

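The scene shows a silver three-block rack, with red look-alike blocks around it. In the top view (1.5x) the white blocks are at (372,336), (397,334) and (423,330). The gauge is at (538,311).
Candidates for the gauge: the green handle in the wooden stand at (538,311), or the green knob at (560,360). I choose the one in the stand.
Candidates for the blocks: the three silver ones above, or the red ones at (322,337), (483,315) and (277,226). I choose the silver ones.

Run:
```python
from h import *
im=cv2.imread('pics/raw_top0.png')
cv2.imwrite('pics/c0.png',cv2.resize(im[180:255,225:385],None,fx=5,fy=5,interpolation=cv2.INTER_CUBIC))
for n,(u,v),z in [('gauge',(538,309),94),('stand',(533,312),40),('L',(372,336),34),('M',(397,334),34),('R',(423,330),34),('knob',(507,278),8),('gknob',(560,360),8),('dish',(538,243),10),('red',(483,315),34)]:
    print(n,atz('top',u/1.5,v/1.5,z))
```

```text
gauge [ 499.4 -296.9   94. ]
stand [ 498.4 -298.4   40. ]
L [454.6  67.   34. ]
M [457.6  10.3  34. ]
R [465.  -48.8  34. ]
knob [ 582.5 -250.3    8. ]
gknob [ 389.6 -361.1    8. ]
dish [ 662.8 -326.8   10. ]
red [ 495.3 -186.1   34. ]
```

View pics/c0.png

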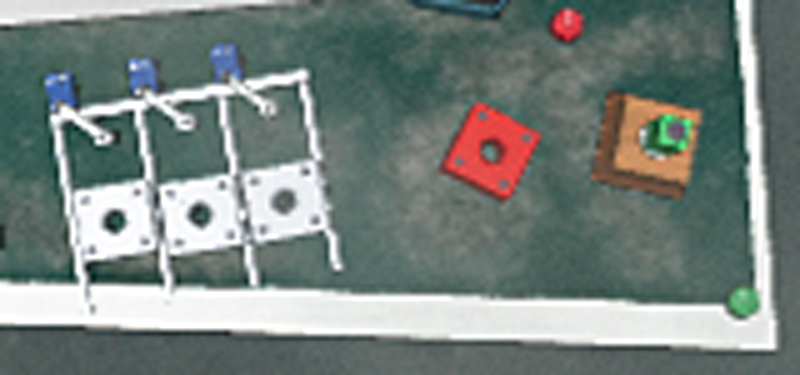

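The crop confirms the choice: the green handle stands in the wooden stand at crop (672,133), and the three silver blocks sit in their lanes. Next I go over the rack and look with the wrist camera.

Emit:
arm_command(
  moves=[
    [[0, 0, 0, 0, 0, 0.09], [0, 0, 0, 0, 0, 0.09], [0, 0, 0, 0, 0, 0.09], [0, 0, 0, 0, 0, 0.09], [0, 0, 0, 0, 0, 0.09], [0, 0, 0, 0, 0, 0.09], [0, 0, 0, 0, 0, 0.09], [0, 0, 0, 0, 0, 0.09]],
  ],
)

```text
clock: 0.9
tcp_pos: [202.8, 590.8, 226.7]
tool_rot: [[-0.103, 0.995, -0.0], [0.995, 0.103, -0.001], [-0.001, -0.0, -1.0]]
wrist_force: [-0.7, -0.4, 0.3]
finger_gap: 1.002
grasp_force: 0.0
```

Emit:
arm_command(
  moves=[
    [[-0.94, 0.38, 0, 0, 0, 0], [-0.94, 0.38, 0, 0, 0, 0], [-0.94, 0.38, 0, 0, 0, 0], [-0.94, 0.38, 0, 0, 0, 0], [-0.94, 0.38, 0, 0, 0, 0], [-0.94, 0.38, 0, 0, 0, 0], [-0.94, 0.38, 0, 0, 0, 0], [-0.94, 0.38, 0, 0, 0, 0]],
  ],
)

```text
clock: 1.7
tcp_pos: [299.2, 411.4, 226.9]
tool_rot: [[-0.109, 0.994, -0.0], [0.994, 0.109, -0.0], [-0.0, -0.0, -1.0]]
wrist_force: [-0.6, -0.5, 0.2]
finger_gap: 1.001
grasp_force: 0.0
```

Emit:
arm_command(
  moves=[
    [[-0.94, 0.38, 0, 0, 0, 0], [-0.94, 0.38, 0, 0, 0, 0], [-0.94, 0.38, 0, 0, 0, 0], [-0.94, 0.38, 0, 0, 0, 0], [-0.94, 0.38, 0, 0, 0, 0], [-0.94, 0.38, 0, 0, 0, 0], [-0.94, 0.38, 0, 0, 0, 0], [-0.94, 0.38, 0, 0, 0, 0]],
  ],
)

```text
clock: 2.5
tcp_pos: [395.1, 232.8, 227.0]
tool_rot: [[-0.109, 0.994, -0.0], [0.994, 0.109, -0.0], [-0.0, -0.0, -1.0]]
wrist_force: [0.6, -0.4, 0.2]
finger_gap: 0.999
grasp_force: 0.0
```

Emit:
arm_command(
  moves=[
    [[-0.94, 0.38, 0, 0, 0, 0], [-0.94, 0.38, 0, 0, 0, 0], [-0.94, 0.38, 0, 0, 0, 0], [-0.94, 0.38, 0, 0, 0, 0], [-0.94, 0.38, 0, 0, 0, 0], [-0.94, 0.38, 0, 0, 0, 0], [-0.94, 0.38, 0, 0, 0, 0], [0, 0, 0, 0, 0, 0]],
  ],
)

```text
clock: 3.3
tcp_pos: [479.9, 75.8, 227.0]
tool_rot: [[-0.106, 0.994, 0.0], [0.994, 0.106, -0.0], [-0.0, 0.0, -1.0]]
wrist_force: [-0.1, -0.7, -0.3]
finger_gap: 0.996
grasp_force: 0.0
```

Run:
```python
from h import *
s=state();print(np.round(s['tcp_pos'],1),np.round(s['tool_rot'],4).tolist(),np.round(s['joint_positions'],2),s['clock'],np.round(s['joint_vel'],3))
save('wrist','w1.png',k=1.5)
np.savez('w1.npz',p=s['tcp_pos'],R=s['tool_rot'])
```

```text
[479.9  75.8 227. ] [[-0.1063, 0.9943, 0.0002], [0.9943, 0.1063, -0.0004], [-0.0004, 0.0002, -1.0]] [ 0.13  0.22  1.93 -0.    0.99  0.03] 3.3 [ 0.044 -0.011  0.024  0.02   0.006  0.047]
```

View pics/w1.png

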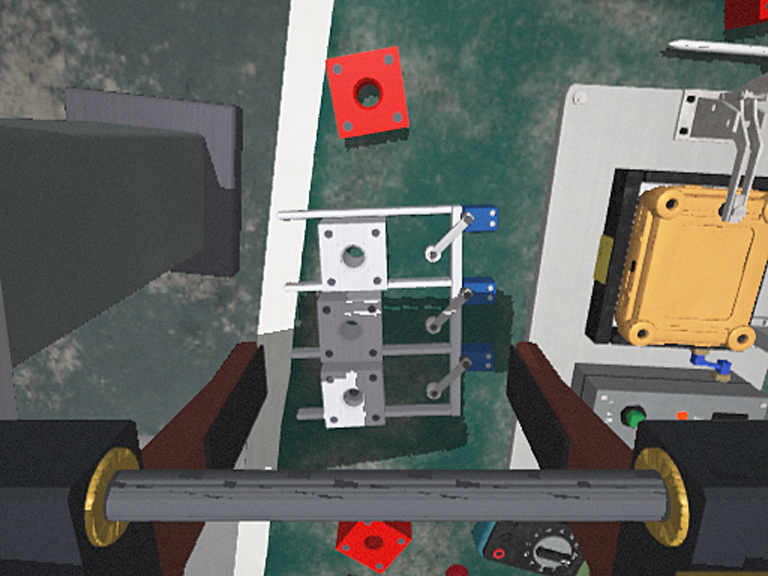

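The wrist view (1.5x) shows the rack with its switches on the right. Bores: left (353.5,256), middle (351.5,327), right (352.5,395).

Run:
```python
from h import *
d=np.load('w1.npz');s=dict(tcp_pos=d['p'],tool_rot=d['R'])
for n,u,v,z in[('L',353.7,256,34),('M',351.8,326.7,34),('R',352.7,395.2,34),('rail1far',460,209,12),('rail1near',280,214,12),('rail2n',287,287,12),('rail2far',452,283,12),('rail3n',296,352,12),('rail3f',450,351,12),('rail4n',302,415,12),('rail4far',457,408,12)]:
    print(n,atz('wrist',u/1.5,v/1.5,z,s))
print(proj('top',[490,-20,34])*1.5)
```

```text
L [456.8  69.9  34. ]
M [460.2  14.7  34. ]
R [465.9 -43.5  34. ]
rail1far [532.2 109.1  12. ]
rail1near [397.8  91.   12. ]
rail2n [405.8  33.8  12. ]
rail2far [534.7  50.9  12. ]
rail3n [415.8 -21.4  12. ]
rail3f [541.6  -7.   12. ]
rail4n [424.  -79.8  12. ]
rail4far [555.2 -58.9  12. ]
[409.95 319.35]
```

Emit:
arm_command(
  moves=[
    [[-0.95, 0, 0, 0, 0, 0], [-0.95, 0, 0, 0, 0, 0], [-0.95, 0, 0, 0, 0, 0], [-0.95, 0, 0, 0, 0, 0], [-0.95, 0, 0, 0, 0, 0], [-0.95, 0, 0, 0, 0, 0], [-0.95, 0, 0, 0, 0, 0], [-0.95, 0, 0, 0, 0, 0]],
  ],
)

```text
clock: 4.15
tcp_pos: [499.3, -111.0, 227.0]
tool_rot: [[-0.11, 0.994, -0.001], [0.994, 0.11, 0.0], [0.001, -0.001, -1.0]]
wrist_force: [0.0, 0.1, -0.3]
finger_gap: 1.0
grasp_force: 0.0
```

Emit:
arm_command(
  moves=[
    [[-0.9, 0, 0, 0, 0, 0], [-0.9, 0, 0, 0, 0, 0], [-0.9, 0, 0, 0, 0, 0], [-0.9, 0, 0, 0, 0, 0], [-0.9, 0, 0, 0, 0, 0], [-0.9, 0, 0, 0, 0, 0], [0, 0, 0, 0, 0, 0]],
  ],
)

```text
clock: 4.85
tcp_pos: [514.7, -246.3, 227.0]
tool_rot: [[-0.108, 0.994, 0.0], [0.994, 0.108, -0.0], [-0.0, 0.0, -1.0]]
wrist_force: [0.9, -0.3, 0.2]
finger_gap: 1.0
grasp_force: 0.0
```

Run:
```python
from h import *
s=state();print(np.round(s['tcp_pos'],1),np.round(s['tool_rot'],4).tolist(),np.round(s['joint_positions'],2),s['clock'],np.round(s['joint_vel'],3))
save('wrist','w2.png',k=1.5)
np.savez('w2.npz',p=s['tcp_pos'],R=s['tool_rot'])
```

```text
[ 514.7 -246.3  227. ] [[-0.1076, 0.9942, 0.0001], [0.9942, 0.1076, -0.0001], [-0.0001, 0.0001, -1.0]] [-0.47  0.34  1.75 -0.    1.04 -0.57] 4.85 [ 0.032 -0.015  0.034  0.016  0.006  0.03 ]
```

View pics/w2.png

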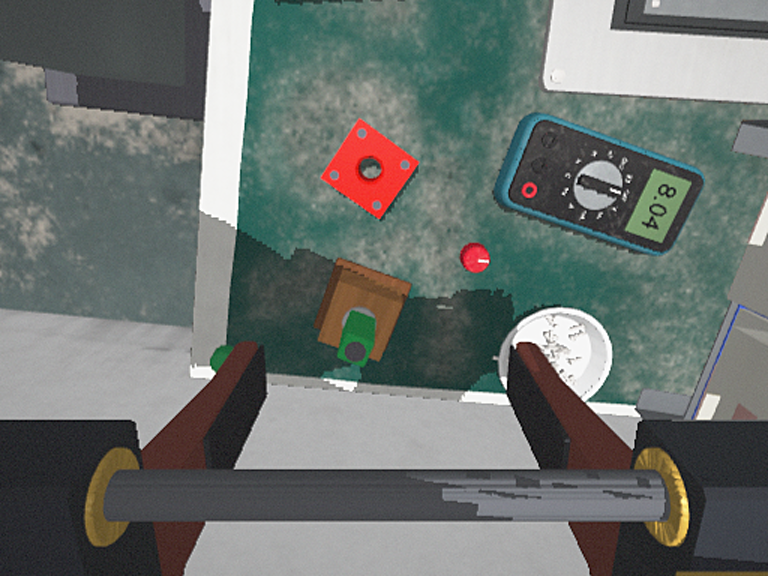

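The wrist view (1.5x) shows the gauge's cap at (355,350) in the brown stand. The green knob is at (221,358), the red knob at (475,257) and the dish at (557,355).

Run:
```python
from h import *
d=np.load('w2.npz');s=dict(tcp_pos=d['p'],tool_rot=d['R'])
im=cv2.imread('pics/raw_w2.png')
cv2.imwrite('pics/c2.png',cv2.resize(im[165:260,195:290],None,fx=6,fy=6,interpolation=cv2.INTER_CUBIC))
print(atz('wrist',355/1.5,350/1.5,94,s), [atz('wrist',u/1.5,v/1.5,0,s) for u,v in[(221,360),(475,260)]])
print(proj('wrist',[500,-297,94],s)*1.5)
```

```text
[ 500.3 -298.6   94. ] [array([ 385.7, -363.5,    0. ]), array([ 587. , -253.4,    0. ])]
[354.75 347.7 ]
```

View pics/c2.png

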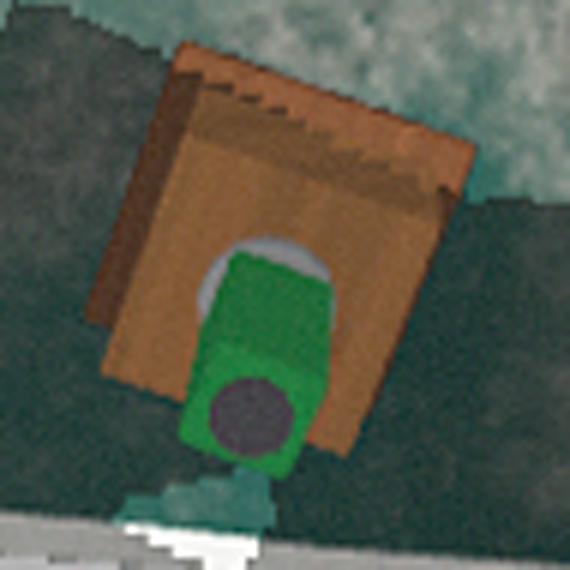

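Run:
```python
from h import *
d=np.load('w2.npz');s=dict(tcp_pos=d['p'],tool_rot=d['R'])
P=lambda u,v,z:atz('wrist',195+(u+.5)/6-.5,165+(v+.5)/6-.5,z,s)
top=[P(*c,91) for c in[(180,440),(283,478),(328,385),(212,345)]]
bot=[P(232,250,45),P(332,290,45)]
blk=[P(*c,40) for c in[(100,375),(347,457),(450,195)]]
print('cap',P(251,416,94),'topc',np.mean(top,0),top)
for q in(bot,top[:2],top[2:][::-1],blk[:2],top[1:3],blk[1:]):
    e=q[1]-q[0];print(np.linalg.norm(e),np.degrees(np.arctan2(e[1],e[0])))
```

```text
cap [ 500.1 -299.3   94. ] topc [ 499.975 -300.025   91.   ] [array([ 489. , -306.1,   91. ]), array([ 506.2, -311.1,   91. ]), array([ 511.9, -293.9,   91. ]), array([ 492.8, -289. ,   91. ])]
19.769926656414263 -17.06011404235266
17.912007146045905 -16.209024927807988
19.71851921418032 -14.388611593132392
49.45310910347297 -13.923843848479093
18.119878586789742 71.66504370996483
56.12316812155208 76.18659984040053
```

Emit:
arm_command(
  moves=[
    [[0, 0, 0, 0, 0, 0.08], [0, 0, 0, 0, 0, 0.08], [0, 0, 0, 0, 0, 0.08], [-0.74, 0, 0, 0, 0, 0], [-0.74, 0, 0.6, 0, 0, 0], [-0.73, 0, 0.8, 0, 0, 0], [0, 0, 0.6, 0, 0, 0], [0, 0, 0, 0, 0, 0]],
  ],
)

```text
clock: 5.7
tcp_pos: [498.4, -296.6, 174.9]
tool_rot: [[0.265, 0.964, -0.004], [0.964, -0.265, 0.003], [0.002, -0.005, -1.0]]
wrist_force: [0.2, -0.0, -0.3]
finger_gap: 1.0
grasp_force: 0.0
```

Run:
```python
from h import *
s=state();R=np.array(s['tool_rot']);p=np.array(s['tcp_pos']);print(p.round(1),R.round(3).tolist(),s['clock'])
print('tool delta/25',(R.T@(np.array([500,-299.5,77])-p)/25).round(2), 'yaw y',np.degrees(np.arctan2(R[1,1],R[0,1])))
im=grab_frame('wrist')[:,:,::-1];cv2.imwrite('pics/raw_w3.png',im)
print(proj('wrist',[500,-299.5,94],s))
hsv=cv2.cvtColor(np.ascontiguousarray(im),cv2.COLOR_BGR2HSV)
m=cv2.inRange(hsv,(50,150,60),(72,255,255));n,l,st,c=cv2.connectedComponentsWithStats(m)
print([(st[i].tolist(),c[i].round(1)) for i in range(1,n) if st[i][4]>150])
cv2.imwrite('pics/w3.png',im)
```

```text
[ 498.4 -296.6  174.9] [[0.265, 0.964, -0.004], [0.964, -0.265, 0.003], [0.002, -0.005, -1.0]] 5.7
tool delta/25 [-0.1   0.11  3.92] yaw y -15.34994992616813
[260.9 204.2]
[([249, 178, 26, 38, 629], array([261.5, 193.4]))]
```

View pics/w3.png

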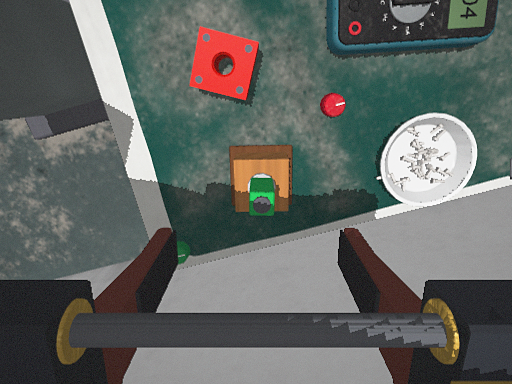

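The gauge is square to the jaws, with its cap at (262,204) as predicted. I descend and grip.

Emit:
arm_command(
  moves=[
    [[-0.05, 0.05, 0.9, 0, 0, 0], [0, 0, 0.9, 0, 0, 0], [0, 0, 0.9, 0, 0, 0], [0, 0, 0.7, 0, 0, 0], [0, 0, 0.4, 0, 0, 0], [0, 0, 0, 0, 0, 0], [0, 0, 0, 0, 0, 0]],
  ],
)

```text
clock: 6.45
tcp_pos: [501.3, -300.1, 83.0]
tool_rot: [[0.264, 0.964, 0.001], [0.964, -0.264, -0.0], [-0.0, 0.001, -1.0]]
wrist_force: [0.1, -0.3, 0.0]
finger_gap: 0.997
grasp_force: 0.0
```

Emit:
arm_command(
  hand=0,
  moves=[
    [[0, 0, 0, 0, 0, 0], [0, 0, 0, 0, 0, 0], [0, 0, 0, 0, 0, 0], [0, 0, 0, 0, 0, 0], [0, 0, 0, 0, 0, 0], [0, 0, 0, 0, 0, 0], [0, 0, 0, 0, 0, 0]],
  ],
)

```text
clock: 7.15
tcp_pos: [500.6, -300.3, 82.2]
tool_rot: [[0.265, 0.964, -0.0], [0.964, -0.265, 0.0], [0.0, -0.0, -1.0]]
wrist_force: [0.4, -0.7, 0.3]
finger_gap: 0.407
grasp_force: 0.0
```

Emit:
arm_command(
  hand=0,
  moves=[
    [[0, 0, 0.15, 0, 0, 0], [0, 0, 0, 0, 0, 0], [0, 0, 0, 0, 0, 0], [0, 0, 0, 0, 0, 0], [0, 0, 0, 0, 0, 0], [0, 0, 0, 0, 0, 0]],
  ],
)

```text
clock: 7.75
tcp_pos: [500.6, -300.3, 78.4]
tool_rot: [[0.265, 0.964, -0.0], [0.964, -0.265, -0.0], [-0.0, -0.0, -1.0]]
wrist_force: [0.1, -0.0, -1.2]
finger_gap: 0.228
grasp_force: 30.0
```

Gripped: the opening is 20 mm and matches the handle. TCP to tip is 66.4 mm. I lift and carry the gauge to the left lane.

Emit:
arm_command(
  moves=[
    [[0, 0, -0.5, 0, 0, 0], [0, 0, -0.9, 0, 0, 0], [0, 0, -0.9, 0, 0, 0], [0, 0, -0.3, 0, 0, 0], [0.4, -0.16, 0, 0, 0, 0], [0.92, -0.374, 0, 0, 0, 0], [0.92, -0.374, 0, 0, 0, 0], [0.92, -0.374, 0, 0, 0, 0]],
  ],
)

```text
clock: 8.55
tcp_pos: [489.4, -213.8, 142.4]
tool_rot: [[0.265, 0.964, -0.002], [0.964, -0.265, 0.001], [0.001, -0.002, -1.0]]
wrist_force: [-0.0, 0.3, -1.7]
finger_gap: 0.224
grasp_force: 30.0
```

Emit:
arm_command(
  moves=[
    [[0.92, -0.374, 0, 0, 0, 0], [0.92, -0.374, 0, 0, 0, 0], [0.92, -0.374, 0, 0, 0, 0], [0.92, -0.374, 0, 0, 0, 0], [0.92, -0.374, 0, 0, 0, 0], [0.92, -0.374, 0, 0, 0, 0], [0.92, -0.374, 0, 0, 0, 0], [0.92, -0.374, 0, 0, 0, 0]],
  ],
)

```text
clock: 9.35
tcp_pos: [465.7, -16.9, 142.5]
tool_rot: [[0.265, 0.964, -0.002], [0.964, -0.265, 0.0], [-0.0, -0.002, -1.0]]
wrist_force: [-0.6, 0.2, -0.4]
finger_gap: 0.227
grasp_force: 30.0
```

Emit:
arm_command(
  moves=[
    [[0.92, -0.374, 0, 0, 0, 0], [0.92, -0.374, 0, 0, 0, 0], [0.92, -0.374, 0, 0, 0, 0], [0.52, -0.214, 0.2, 0, 0, 0], [0, 0, 0.5, 0, 0, 0], [0, 0, 0.3, 0, 0, 0], [0, 0, 0, 0, 0, 0], [0, 0, 0, 0, 0, 0]],
  ],
)

```text
clock: 10.15
tcp_pos: [456.3, 68.9, 117.9]
tool_rot: [[0.266, 0.964, -0.001], [0.964, -0.266, -0.0], [-0.001, -0.001, -1.0]]
wrist_force: [-0.1, -0.1, -0.8]
finger_gap: 0.223
grasp_force: 30.0
```

Run:
```python
from h import *
s=state();R=np.array(s['tool_rot']);p=np.array(s['tcp_pos']);print(p.round(1),s['clock'])
np.savez('w4.npz',p=p,R=R)
im=grab_frame('wrist')[:,:,::-1];cv2.imwrite('pics/raw_w4.png',im)
cv2.imwrite('pics/w4.png',cv2.resize(im[120:270,160:360],None,fx=4,fy=4,interpolation=cv2.INTER_CUBIC))
tip=p+R@[0,0,66.4]
print(tip.round(1),(proj('wrist',tip,s)-[160,120])*4,[(proj('wrist',b,s)-[160,120])*4 for b in([456.8,69.9,34],[460.2,14.7,34])])
```

```text
[456.3  68.9 117.9] 10.15
[456.2  68.9  51.5] [389.6 350.8] [array([391.2, 314. ]), array([478.8, 556.8])]
```

View pics/w4.png

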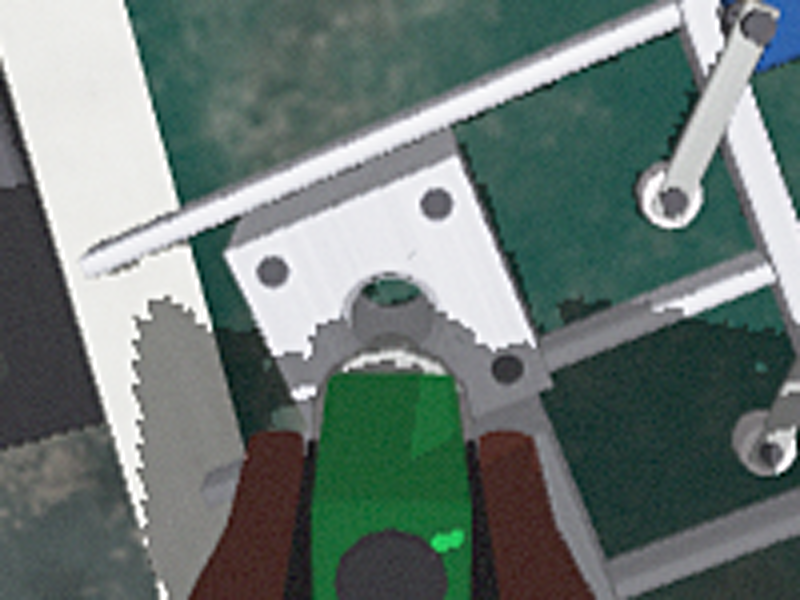

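The crop shows the block's screws at (273,271), (437,203) and (508,369), so the bore's centre is at (390.5,320). The cap is at about (391,578). I check the gauge's offset in the hand.

Run:
```python
from h import *
d=np.load('w4.npz');p=d['p'];R=d['R'];s=dict(tcp_pos=p,tool_rot=R)
q=lambda u,v,z:atz('wrist',160+(u+.5)/4-.5,120+(v+.5)/4-.5,z,s)
c=q(391,578,p[2]+15.6)
print('bore',q(390.5,320,34),'cap',c,'cap in tool',R.T@(c-p))
print('screws',[q(*a,34) for a in((273,271),(437,203),(508,369))])
print('handle bottom edge mid',R.T@(q(391,376,p[2]-10.4-23)-p))
```

```text
bore [456.2  69.1  34. ] cap [456.7  69.9 133.5] cap in tool [  1.0733618    0.06967487 -15.62327402]
screws [array([437.2,  84.5,  34. ]), array([470.7,  89.1,  34. ]), array([475.6,  53.3,  34. ])]
handle bottom edge mid [ 8.13469431  0.05928634 33.37282251]
```

Emit:
arm_command(
  moves=[
    [[0, 0, 0.3, 0, 0, 0], [0, 0, 0.3, 0, 0, 0], [0, 0, 0.2, 0, 0, 0], [0, 0, 0.15, 0, 0, 0], [0, 0, 0.1, 0, 0, 0], [0, 0, 0, 0, 0, 0]],
  ],
)

```text
clock: 10.8
tcp_pos: [456.5, 69.5, 91.8]
tool_rot: [[0.265, 0.964, -0.001], [0.964, -0.265, -0.0], [-0.0, -0.001, -1.0]]
wrist_force: [0.7, 0.1, -0.8]
finger_gap: 0.223
grasp_force: 30.0
```

Emit:
arm_command(
  moves=[
    [[0, 0, 0.1, 0, 0, 0], [0, 0, 0.1, 0, 0, 0], [0, 0, 0, 0, 0, 0]],
  ],
)

```text
clock: 11.1
tcp_pos: [456.5, 69.5, 87.0]
tool_rot: [[0.265, 0.964, -0.0], [0.964, -0.265, -0.0], [-0.0, -0.0, -1.0]]
wrist_force: [-0.3, -0.1, -1.4]
finger_gap: 0.226
grasp_force: 30.0
```

Emit:
arm_command(
  moves=[
    [[0, 0, 0.2, 0, 0, 0], [0, 0, 0.15, 0, 0, 0], [0, 0, 0.1, 0, 0, 0], [0, 0, 0.05, 0, 0, 0], [0, 0, 0.04, 0, 0, 0], [0, 0, 0, 0, 0, 0]],
  ],
)

```text
clock: 11.7
tcp_pos: [456.7, 69.5, 73.6]
tool_rot: [[0.265, 0.964, -0.0], [0.964, -0.265, -0.0], [-0.0, -0.0, -1.0]]
wrist_force: [-1.5, -0.2, -0.8]
finger_gap: 0.222
grasp_force: 30.0
```

Emit:
arm_command(
  moves=[
    [[0, 0, 0.04, 0, 0, 0], [0, 0, 0.04, 0, 0, 0], [0, 0, 0, 0, 0, 0]],
  ],
)

```text
clock: 12.0
tcp_pos: [456.8, 69.5, 71.8]
tool_rot: [[0.265, 0.964, 0.0], [0.964, -0.265, 0.0], [0.0, 0.0, -1.0]]
wrist_force: [-0.7, 0.3, 1.0]
finger_gap: 0.223
grasp_force: 30.0
```

Emit:
arm_command(
  moves=[
    [[0, 0, 0.04, 0, 0, 0], [0, 0, 0, 0, 0, 0]],
  ],
)

```text
clock: 12.2
tcp_pos: [456.9, 69.6, 71.7]
tool_rot: [[0.265, 0.964, 0.0], [0.964, -0.265, 0.0], [0.0, 0.0, -1.0]]
wrist_force: [-4.1, -0.4, 15.8]
finger_gap: 0.228
grasp_force: 30.0
```

The collar seated at z 71.7 (expected 72.4), so the left bore is good. Next, the middle block.

Emit:
arm_command(
  moves=[
    [[0, 0, -0.4, 0, 0, 0], [0, 0, -0.7, 0, 0, 0], [0, 0, -0.7, 0, 0, 0], [-0.6, 0.2, 0, 0, 0, 0], [-0.8, 0.28, 0, 0, 0, 0], [-0.69, 0.24, 0, 0, 0, 0], [0, 0, 0, 0, 0, 0], [0, 0, 0, 0, 0, 0]],
  ],
)

```text
clock: 13.0
tcp_pos: [460.2, 14.3, 115.8]
tool_rot: [[0.266, 0.964, 0.0], [0.964, -0.266, 0.0], [0.0, 0.0, -1.0]]
wrist_force: [0.6, 0.4, -0.5]
finger_gap: 0.232
grasp_force: 30.0
```

Run:
```python
from h import *
s=state();R=np.array(s['tool_rot']);p=np.array(s['tcp_pos']);print(p.round(1),s['clock'])
np.savez('w5.npz',p=p,R=R)
im=grab_frame('wrist')[:,:,::-1];cv2.imwrite('pics/raw_w5.png',im)
cv2.imwrite('pics/w5.png',cv2.resize(im[120:270,160:360],None,fx=4,fy=4,interpolation=cv2.INTER_CUBIC))
print([(proj('wrist',b,s)-[160,120])*4 for b in([456.5,69.4,34],[460.2,14.5,34])])
```

```text
[460.2  14.3 115.8] 13.0
[array([288. ,  48.4]), array([389.2, 322.4])]
```

View pics/w5.png

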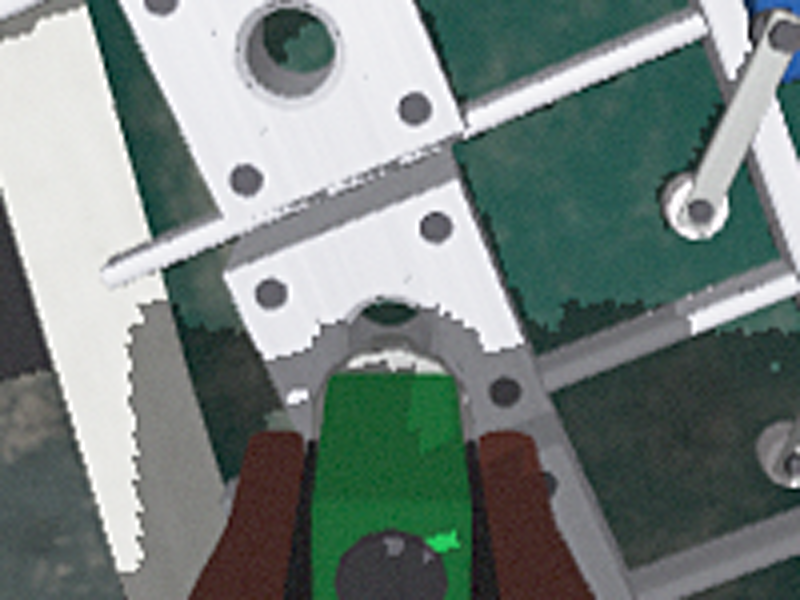

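The crop shows the middle block's screws at (271,294) and (505,391), so its bore's centre is at (388,342.5). That is a few mm nearer the right than I estimated.

Run:
```python
from h import *
d=np.load('w5.npz');p=d['p'];R=d['R'];s=dict(tcp_pos=p,tool_rot=R)
q=lambda u,v,z:atz('wrist',160+(u+.5)/4-.5,120+(v+.5)/4-.5,z,s)
for b in(q(388,342.5,34),): print(b,(R.T@(b-p)/25).round(3))
print('L',q(290,52,34))
im=cv2.imread('pics/raw_w1.png')
d=np.load('w1.npz');s1=dict(tcp_pos=d['p'],tool_rot=d['R'])
print([ (proj('wrist',b,s1)*1.5) for b in([456.5,69.4,34],q(388,342.5,34))])
```

```text
[458.7  11.   34. ] [-0.145 -0.024  3.273]
L [456.5  69.   34. ]
[array([353.25, 256.5 ]), array([349.5, 330.9])]
```

Emit:
arm_command(
  moves=[
    [[-0.13, -0.02, 0, 0, 0, 0], [0, 0, 0.3, 0, 0, 0], [0, 0, 0.3, 0, 0, 0], [0, 0, 0.2, 0, 0, 0], [0, 0, 0.1, 0, 0, 0], [0, 0, 0.05, 0, 0, 0], [0, 0, 0, 0, 0, 0]],
  ],
)

```text
clock: 13.75
tcp_pos: [458.8, 11.4, 91.7]
tool_rot: [[0.265, 0.964, -0.0], [0.964, -0.265, -0.0], [-0.0, -0.0, -1.0]]
wrist_force: [0.3, -0.7, -1.5]
finger_gap: 0.222
grasp_force: 30.0
```

Emit:
arm_command(
  moves=[
    [[0, 0, 0.06, 0, 0, 0], [0, 0, 0.06, 0, 0, 0], [0, 0, 0.06, 0, 0, 0], [0, 0, 0, 0, 0, 0]],
  ],
)

```text
clock: 14.15
tcp_pos: [458.8, 11.4, 87.3]
tool_rot: [[0.265, 0.964, -0.0], [0.964, -0.265, -0.0], [-0.0, -0.0, -1.0]]
wrist_force: [0.1, -0.6, -0.7]
finger_gap: 0.224
grasp_force: 30.0
```

No stop, so I carry on down.

Emit:
arm_command(
  moves=[
    [[0, 0, 0.2, 0, 0, 0], [0, 0, 0.15, 0, 0, 0], [0, 0, 0.1, 0, 0, 0], [0, 0, 0.08, 0, 0, 0], [0, 0, 0.05, 0, 0, 0], [0, 0, 0.03, 0, 0, 0], [0, 0, 0, 0, 0, 0]],
  ],
)

```text
clock: 14.85
tcp_pos: [458.9, 11.4, 72.1]
tool_rot: [[0.265, 0.964, -0.0], [0.964, -0.265, 0.0], [-0.0, -0.0, -1.0]]
wrist_force: [-0.2, 1.1, -0.8]
finger_gap: 0.225
grasp_force: 30.0
```

Emit:
arm_command(
  moves=[
    [[0, 0, 0.03, 0, 0, 0], [0, 0, 0, 0, 0, 0]],
  ],
)

```text
clock: 15.05
tcp_pos: [459.0, 11.4, 71.8]
tool_rot: [[0.265, 0.964, 0.0], [0.964, -0.265, -0.0], [0.0, 0.0, -1.0]]
wrist_force: [-0.9, 0.0, 4.1]
finger_gap: 0.232
grasp_force: 30.0
```

The middle bore is good too. I move over the right block and view it as before.

Emit:
arm_command(
  moves=[
    [[0, 0, -0.4, 0, 0, 0], [0, 0, -0.7, 0, 0, 0], [0, 0, -0.7, 0, 0, 0], [-0.6, 0.25, 0, 0, 0, 0], [-0.8, 0.33, 0, 0, 0, 0], [-0.75, 0.3, 0, 0, 0, 0], [0, 0, 0, 0, 0, 0], [0, 0, 0, 0, 0, 0]],
  ],
)

```text
clock: 15.85
tcp_pos: [465.8, -46.3, 116.8]
tool_rot: [[0.266, 0.964, 0.0], [0.964, -0.266, 0.0], [0.0, 0.0, -1.0]]
wrist_force: [0.2, 0.5, -1.3]
finger_gap: 0.228
grasp_force: 30.0
```

Run:
```python
from h import *
s=state();R=np.array(s['tool_rot']);p=np.array(s['tcp_pos']);print(p.round(1),s['clock'])
np.savez('w6.npz',p=p,R=R)
im=grab_frame('wrist')[:,:,::-1];cv2.imwrite('pics/raw_w6.png',im)
z=lambda f:cv2.resize(cv2.imread(f)[120:270,160:360],None,fx=4,fy=4,interpolation=cv2.INTER_CUBIC)
a=z('pics/raw_w5.png');b=z('pics/raw_w6.png')
for n,(u,v) in dict(s1=(271,294),s2=(436,227),s3=(505,391)).items():
    t=cv2.cvtColor(a[v-26:v+26,u-26:u+26],cv2.COLOR_BGR2GRAY)
    w=cv2.cvtColor(b[v-80:v+80,u-80:u+80],cv2.COLOR_BGR2GRAY)
    r=cv2.matchTemplate(w,t,cv2.TM_CCOEFF_NORMED);_,m,_,l=cv2.minMaxLoc(r)
    print(n,m,l[0]-54,l[1]-54)
```

```text
[465.8 -46.3 116.8] 15.85
s1 0.9902264475822449 3 -15
s2 0.9891481995582581 0 -21
s3 0.7955315113067627 7 -21
```

The screws matched strongly. The bore's centre is at about (390,323.5), so it lies within 1 mm of the pin axis. I lower the pin.

Emit:
arm_command(
  moves=[
    [[-0.02, 0, 0, 0, 0, 0], [0, 0, 0.3, 0, 0, 0], [0, 0, 0.3, 0, 0, 0], [0, 0, 0.2, 0, 0, 0], [0, 0, 0.1, 0, 0, 0], [0, 0, 0.06, 0, 0, 0], [0, 0, 0, 0, 0, 0]],
  ],
)

```text
clock: 16.6
tcp_pos: [465.6, -46.7, 92.2]
tool_rot: [[0.265, 0.964, -0.0], [0.964, -0.265, 0.0], [-0.0, -0.0, -1.0]]
wrist_force: [-0.3, -0.4, -1.1]
finger_gap: 0.229
grasp_force: 30.0
```

Emit:
arm_command(
  moves=[
    [[0, 0, 0.06, 0, 0, 0], [0, 0, 0.04, 0, 0, 0], [0, 0, 0, 0, 0, 0]],
  ],
)

```text
clock: 16.9
tcp_pos: [465.7, -46.8, 89.9]
tool_rot: [[0.265, 0.964, 0.0], [0.964, -0.265, -0.0], [0.0, 0.0, -1.0]]
wrist_force: [0.2, 0.0, 0.2]
finger_gap: 0.224
grasp_force: 30.0
```

Emit:
arm_command(
  moves=[
    [[0, 0, 0.04, 0, 0, 0], [0, 0, 0.02, 0, 0, 0], [0, 0, 0, 0, 0, 0]],
  ],
)

```text
clock: 17.2
tcp_pos: [465.8, -46.8, 88.5]
tool_rot: [[0.265, 0.964, 0.0], [0.964, -0.265, -0.0], [0.0, 0.0, -1.0]]
wrist_force: [-0.2, -0.5, -0.4]
finger_gap: 0.221
grasp_force: 30.0
```

Emit:
arm_command(
  moves=[
    [[0, 0, 0.03, 0, 0, 0], [0, 0, 0, 0, 0, 0]],
  ],
)

```text
clock: 17.4
tcp_pos: [466.0, -46.8, 87.8]
tool_rot: [[0.265, 0.964, 0.001], [0.964, -0.265, -0.0], [0.0, 0.001, -1.0]]
wrist_force: [0.9, 0.2, 1.0]
finger_gap: 0.226
grasp_force: 30.0
```

Emit:
arm_command(
  moves=[
    [[0, 0, 0.04, 0, 0, 0], [0, 0, 0, 0, 0, 0]],
  ],
)

```text
clock: 17.6
tcp_pos: [466.3, -46.7, 87.2]
tool_rot: [[0.265, 0.964, 0.001], [0.964, -0.265, 0.0], [0.0, 0.001, -1.0]]
wrist_force: [-1.4, -0.3, 7.1]
finger_gap: 0.222
grasp_force: 30.0
```

Emit:
arm_command(
  moves=[
    [[0, 0, 0.04, 0, 0, 0], [0, 0, 0, 0, 0, 0]],
  ],
)

```text
clock: 17.8
tcp_pos: [466.4, -46.7, 86.8]
tool_rot: [[0.265, 0.964, 0.001], [0.964, -0.265, 0.0], [0.0, 0.001, -1.0]]
wrist_force: [-2.7, 2.8, 15.6]
finger_gap: 0.225
grasp_force: 30.0
```

The pin stopped in the right block at z 86.8, 15 mm higher than in the others, with force building up. The right block is the faulty one. I take the gauge back to its stand.

Emit:
arm_command(
  moves=[
    [[0, 0, -0.3, 0, 0, 0], [0, 0, -0.7, 0, 0, 0], [0, 0, -0.8, 0, 0, 0], [-0.5, 0.2, -0.4, 0, 0, 0], [-0.9, 0.38, 0, 0, 0, 0], [-0.9, 0.38, 0, 0, 0, 0], [-0.9, 0.38, 0, 0, 0, 0], [-0.9, 0.38, 0, 0, 0, 0]],
  ],
)

```text
clock: 18.6
tcp_pos: [479.8, -158.8, 140.5]
tool_rot: [[0.265, 0.964, -0.0], [0.964, -0.265, -0.0], [-0.0, -0.0, -1.0]]
wrist_force: [-0.2, 0.5, -1.0]
finger_gap: 0.226
grasp_force: 30.0
```

Emit:
arm_command(
  moves=[
    [[-0.9, 0.38, 0, 0, 0, 0], [-0.9, 0.38, 0, 0, 0, 0], [-0.9, 0.38, 0, 0, 0, 0], [-0.9, 0.38, 0, 0, 0, 0], [-0.9, 0.38, 0, 0, 0, 0], [-0.81, 0.4, 0, 0, 0, 0], [0, 0, 0, 0, 0, 0], [0, 0, 0, 0, 0, 0]],
  ],
)

```text
clock: 19.4
tcp_pos: [499.5, -300.6, 140.1]
tool_rot: [[0.266, 0.964, -0.001], [0.964, -0.266, 0.001], [0.0, -0.001, -1.0]]
wrist_force: [-0.4, 1.2, -0.0]
finger_gap: 0.222
grasp_force: 30.0
```

Run:
```python
from h import *
s=state();R=np.array(s['tool_rot']);p=np.array(s['tcp_pos']);print(p.round(1),s['clock'])
print((R.T@(np.array([500.6,-300.3,78.4])-p)/25).round(3))
im=grab_frame('wrist')[:,:,::-1];cv2.imwrite('pics/raw_w7.png',im)
# gauge slip in hand: match cap/handle against w6
a,b=[cv2.cvtColor(cv2.imread(f'pics/raw_w{i}.png'),cv2.COLOR_BGR2GRAY) for i in(6,7)]
for (x0,y0,x1,y1) in((236,250,280,282),(236,205,282,225)):
    r=cv2.matchTemplate(b[y0-15:y1+15,x0-15:x1+15],a[y0:y1,x0:x1],cv2.TM_CCOEFF_NORMED);_,m,_,l=cv2.minMaxLoc(r);print(m,l[0]-15,l[1]-15)
```

```text
[ 499.5 -300.6  140.1] 19.4
[0.023 0.042 2.469]
0.8080616593360901 0 -3
0.6669889092445374 0 0
```

Emit:
arm_command(
  moves=[
    [[0.02, 0.03, 0.5, 0, 0, 0], [0, 0, 0.5, 0, 0, 0], [0, 0, 0.3, 0, 0, 0], [0, 0, 0.3, 0, 0, 0], [0, 0, 0.3, 0, 0, 0], [0, 0, 0, 0, 0, 0]],
  ],
)

```text
clock: 20.05
tcp_pos: [500.6, -299.4, 91.9]
tool_rot: [[0.265, 0.964, -0.002], [0.964, -0.265, 0.001], [0.001, -0.002, -1.0]]
wrist_force: [-1.3, 1.2, -0.3]
finger_gap: 0.228
grasp_force: 30.0
```

Emit:
arm_command(
  moves=[
    [[0, 0, 0.2, 0, 0, 0], [0, 0, 0.1, 0, 0, 0], [0, 0, 0.1, 0, 0, 0], [0, 0, 0.05, 0, 0, 0], [0, 0, 0, 0, 0, 0]],
  ],
)

```text
clock: 20.55
tcp_pos: [501.2, -300.0, 81.8]
tool_rot: [[0.265, 0.964, -0.0], [0.964, -0.265, 0.0], [0.0, -0.0, -1.0]]
wrist_force: [0.9, 0.3, -1.4]
finger_gap: 0.227
grasp_force: 30.0
```

Emit:
arm_command(
  moves=[
    [[0, 0, 0.05, 0, 0, 0], [0, 0, 0.05, 0, 0, 0], [0, 0, 0.03, 0, 0, 0], [0, 0, 0, 0, 0, 0]],
  ],
)

```text
clock: 20.95
tcp_pos: [501.2, -299.9, 78.6]
tool_rot: [[0.265, 0.964, -0.0], [0.964, -0.265, 0.0], [0.0, -0.0, -1.0]]
wrist_force: [-0.3, 0.0, -0.6]
finger_gap: 0.227
grasp_force: 30.0
```

Emit:
arm_command(
  moves=[
    [[0, 0, 0.04, 0, 0, 0], [0, 0, 0, 0, 0, 0]],
  ],
)

```text
clock: 21.15
tcp_pos: [501.3, -300.0, 77.8]
tool_rot: [[0.265, 0.964, 0.0], [0.964, -0.265, -0.0], [-0.0, 0.0, -1.0]]
wrist_force: [-1.0, 0.2, 1.5]
finger_gap: 0.221
grasp_force: 30.0
```

Seated. I release and rise.

Emit:
arm_command(
  hand=1,
  moves=[
    [[0, 0, 0, 0, 0, 0], [0, 0, 0, 0, 0, 0], [0, 0, 0, 0, 0, 0], [0, 0, 0, 0, 0, 0], [0, 0, 0, 0, 0, 0]],
  ],
)

```text
clock: 21.65
tcp_pos: [501.2, -300.0, 77.7]
tool_rot: [[0.265, 0.964, -0.0], [0.964, -0.265, -0.0], [-0.0, -0.0, -1.0]]
wrist_force: [-0.0, -0.4, 0.7]
finger_gap: 0.64
grasp_force: 0.0
```

Emit:
arm_command(
  moves=[
    [[0, 0, -0.3, 0, 0, 0], [0, 0, -0.6, 0, 0, 0], [0, 0, -0.9, 0, 0, 0], [0, 0, -0.9, 0, 0, 0], [0, 0, -0.9, 0, 0, 0], [0, 0, -0.3, 0, 0, 0], [0, 0, 0, 0, 0, 0], [0, 0, 0, 0, 0, 0]],
  ],
)

```text
clock: 22.45
tcp_pos: [500.9, -299.7, 174.9]
tool_rot: [[0.265, 0.964, -0.0], [0.964, -0.265, 0.0], [0.0, -0.0, -1.0]]
wrist_force: [-0.4, 0.9, -0.8]
finger_gap: 1.001
grasp_force: 0.0
```

Run:
```python
from h import *
s=state();R=np.array(s['tool_rot']);p=np.array(s['tcp_pos']);print(p.round(1),s['clock'],s['finger_gap'])
im=grab_frame('wrist')[:,:,::-1];cv2.imwrite('pics/raw_w8.png',im)
hsv=cv2.cvtColor(np.ascontiguousarray(im),cv2.COLOR_BGR2HSV)
m=cv2.inRange(hsv,(50,150,60),(72,255,255));n,l,st,c=cv2.connectedComponentsWithStats(m)
print([(st[i].tolist(),c[i].round(1)) for i in range(1,n) if st[i][4]>150])
# expected silhouette of handle in the stand
C=[[500.3+R[0,0]*i+R[0,1]*j,-299.5+R[1,0]*i+R[1,1]*j,z] for i in(-10,10) for j in(-10,10) for z in(45,91)]
q=np.array([proj('wrist',a,s) for a in C]);print('expected bbox',q.min(0),q.max(0))
```

```text
[ 500.9 -299.7  174.9] 22.45 1.001299297229336
[([246, 175, 25, 37, 623], array([258.1, 190.3]))]
expected bbox [243.6 172.8] [269.8 211.9]
```

The handle is upright in the stand: its bounding box matches the one expected. I close the hand, turn to the rack's yaw (7.8°) and go behind the right block.

Emit:
arm_command(
  hand=0,
  moves=[
    [[0, 0, 0, 0, 0, -0.086], [0, 0, 0, 0, 0, -0.086], [0, 0, 0, 0, 0, -0.086], [0.5, -0.1, 0, 0, 0, 0], [0.9, -0.19, 0, 0, 0, 0], [0.9, -0.19, 0, 0, 0, 0], [0.9, -0.19, 0, 0, 0, 0], [0.9, -0.19, 0, 0, 0, 0]],
  ],
)

```text
clock: 23.3
tcp_pos: [464.5, -199.6, 174.3]
tool_rot: [[-0.133, 0.991, -0.002], [0.991, 0.133, 0.001], [0.001, -0.002, -1.0]]
wrist_force: [-0.1, -0.4, -0.6]
finger_gap: 0.313
grasp_force: 0.0
```

Emit:
arm_command(
  moves=[
    [[0.9, -0.19, 0, 0, 0, 0], [0.9, -0.19, 0, 0, 0, 0], [0.9, -0.19, 0, 0, 0, 0], [0.9, -0.19, 0, 0, 0, 0], [0.9, -0.19, 0, 0, 0, 0], [0.9, -0.19, 0, 0, 0, 0], [0.7, -0.11, 0, 0, 0, 0], [0, 0, 0, 0, 0, 0]],
  ],
)

```text
clock: 24.1
tcp_pos: [412.1, -52.7, 174.5]
tool_rot: [[-0.136, 0.991, -0.002], [0.991, 0.136, 0.001], [0.001, -0.002, -1.0]]
wrist_force: [0.4, 0.5, -0.8]
finger_gap: 0.006
grasp_force: 0.0
```

Run:
```python
from h import *
s=state();R=np.array(s['tool_rot']);p=np.array(s['tcp_pos']);print(p.round(1),s['clock'],s['finger_gap'],'yaw y',np.degrees(np.arctan2(R[1,1],R[0,1])))
print((R.T@(np.array([413.9,-53.8,33])-p)/25).round(3))
save('wrist','w9.png',k=1.5)
```

```text
[412.1 -52.7 174.5] 24.1 0.006282511678792984 yaw y 7.794715230926967
[-0.058  0.078  5.66 ]
```

View pics/w9.png

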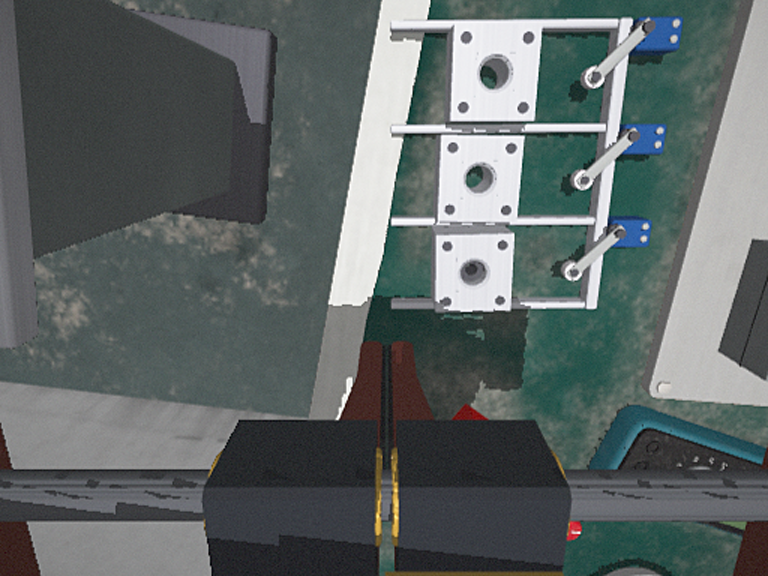

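The view (1.5x) shows the right block, with its narrowed bore, at (474,270). The top's corners are at about (434,233) to (514,311), and the closed fingers point down in line with its lane.

Run:
```python
from h import *
s=state();R=np.array(s['tool_rot'])
ux,uy=R[:2,1],R[:2,0]
for n,u,v,z in[('R',474.5,270.5,34),('corner1',435,234,34),('corner2',434,308,34),('rail3',495,221.5,12),('rail4near',393,303,12),('rail4',570,304,12),('wallR inner',587,270,14),('roller',571,271,26)]:
    b=atz('wrist',u/1.5,v/1.5,z,s)[:2];print(n,b,'s,t',(ux@b).round(1),(uy@b).round(1))
print(ux@s['tcp_pos'][:2],uy@s['tcp_pos'][:2])
```

```text
R [467.4 -46. ] s,t 456.8 -109.2
corner1 [439.2 -26.6] s,t 431.5 -86.2
corner2 [446.5 -73.9] s,t 432.3 -134.0
rail3 [479.3 -17.1] s,t 472.5 -82.2
rail4near [421.4 -81.6] s,t 406.4 -138.2
rail4 [541.5 -65.8] s,t 527.5 -138.9
wallR inner [545.9 -40.3] s,t 535.3 -114.3
roller [530.5 -39.8] s,t 520.1 -111.7
401.8645960904919 -109.37333307728947
```

Emit:
arm_command(
  moves=[
    [[0, 0, 0.9, 0, 0, 0], [0, 0, 0.9, 0, 0, 0], [0, 0, 0.9, 0, 0, 0], [0, 0, 0.9, 0, 0, 0], [0, 0, 0.9, 0, 0, 0], [0, 0, 0.7, 0, 0, 0], [0, 0, 0.4, 0, 0, 0], [0, 0, 0, 0, 0, 0]],
  ],
)

```text
clock: 24.95
tcp_pos: [413.3, -54.8, 34.1]
tool_rot: [[-0.135, 0.991, -0.003], [0.991, 0.135, 0.0], [0.001, -0.002, -1.0]]
wrist_force: [0.0, 0.4, 0.1]
finger_gap: 0.004
grasp_force: 0.0
```

Emit:
arm_command(
  moves=[
    [[0, 0.2, 0, 0, 0, 0], [0, 0.2, 0, 0, 0, 0], [0, 0.1, 0, 0, 0, 0], [0, 0.1, 0, 0, 0, 0], [0, 0.1, 0, 0, 0, 0], [0, 0.1, 0, 0, 0, 0], [0, 0, 0, 0, 0, 0]],
  ],
)

```text
clock: 25.65
tcp_pos: [433.9, -51.8, 35.2]
tool_rot: [[-0.137, 0.991, -0.0], [0.991, 0.137, 0.0], [0.0, -0.0, -1.0]]
wrist_force: [0.3, -0.1, -0.2]
finger_gap: 0.004
grasp_force: 0.1
```

Emit:
arm_command(
  moves=[
    [[0, 0.15, 0, 0, 0, 0], [0, 0.15, 0, 0, 0, 0], [0, 0.15, 0, 0, 0, 0], [0, 0.15, 0, 0, 0, 0], [0, 0.15, 0, 0, 0, 0], [0, 0.15, 0, 0, 0, 0]],
  ],
)

```text
clock: 26.25
tcp_pos: [454.4, -48.6, 34.9]
tool_rot: [[-0.137, 0.991, -0.004], [0.991, 0.137, 0.0], [0.001, -0.004, -1.0]]
wrist_force: [-4.6, -0.9, 4.4]
finger_gap: 0.004
grasp_force: 2.9
```

```bash
cat > blk.py <<'E'
from h import *
# edges of right block's top in wrist view: bore/screw template tracking vs w9
s=state();R=np.array(s['tool_rot']);p=np.array(s['tcp_pos']);im=grab_frame('top')[:,:,::-1]
a=cv2.imread('pics/raw_top0.png')
P0=[467,-46.3,34];u,v=proj('top',P0).round().astype(int)
k=4;g=lambda x:cv2.resize(cv2.cvtColor(np.ascontiguousarray(x),cv2.COLOR_BGR2GRAY),None,fx=k,fy=k,interpolation=cv2.INTER_CUBIC)
A,B=g(a),g(im);t=A[(v-8)*k:(v+8)*k,(u-8)*k:(u+8)*k]
w=B[(v-35)*k:(v+15)*k,(u-20)*k:(u+20)*k]
r=cv2.matchTemplate(w,t,cv2.TM_CCOEFF_NORMED);_,m,_,l=cv2.minMaxLoc(r)
c=(u+(l[0]/k-12),v+(l[1]/k-27));d=atz('top',*c,34)-atz('top',u,v,34)
print('match',round(m,2),'block moved',d,'tcp',p.round(1),'s',(p[:2]@[.991,.136]).round(1),s['wrist_force'].round(1) if hasattr(s['wrist_force'],'round') else s['wrist_force'],s['clock'])
E
python3 blk.py
```

```text
match 0.5 block moved [ 44.  -12.7   0. ] tcp [454.4 -48.6  34.9] s 443.7 [-4.6 -0.9  4.4] 26.25
```

Emit:
arm_command(
  moves=[
    [[0, 0.15, 0, 0, 0, 0], [0, 0.15, 0, 0, 0, 0], [0, 0.15, 0, 0, 0, 0], [0, 0.15, 0, 0, 0, 0], [0, 0.1, 0, 0, 0, 0], [0, 0.1, 0, 0, 0, 0]],
  ],
)

```text
clock: 26.9
tcp_pos: [476.3, -46.0, 35.1]
tool_rot: [[-0.137, 0.991, 0.0], [0.991, 0.137, -0.0], [-0.0, 0.0, -1.0]]
wrist_force: [-2.5, -0.4, -0.1]
finger_gap: 0.008
grasp_force: 1.5
```

Emit:
arm_command(
  moves=[
    [[0, 0.06, 0, 0, 0, 0], [0, 0.06, 0, 0, 0, 0], [0, 0.06, 0, 0, 0, 0], [0, 0, 0, 0, 0, 0]],
  ],
)

```text
clock: 27.3
tcp_pos: [480.8, -45.4, 35.2]
tool_rot: [[-0.137, 0.991, 0.001], [0.991, 0.137, -0.0], [-0.0, 0.001, -1.0]]
wrist_force: [-1.6, 0.2, -0.4]
finger_gap: 0.006
grasp_force: 0.8
```

Run:
```python
from h import *
s=state();p=np.array(s['tcp_pos']);print('s,t',p[:2]@[.991,.136],p[:2]@[-.136,.991],p[2])
im=grab_frame('wrist')[:,:,::-1];cv2.imwrite('pics/raw_w10.png',im)
g=cv2.cvtColor(np.ascontiguousarray(im),cv2.COLOR_BGR2GRAY)
# brightness along lane lines in world s at z=34 for each lane
for t in(-96,-124,-38,20):
    row=[]
    for S in range(425,545,3):
        b=np.array([.991,.136])*S+np.array([-.136,.991])*t
        u,v=proj('wrist',[b[0],b[1],34],s); row.append(int(g[int(round(v)),int(round(u))]) if 0<=u<511 and 0<=v<383 else -1)
    print(t,row)
```

```text
s,t 470.33447754042663 -110.39122435617733 35.20465815141534
-96 [90, 82, 46, 75, 89, 91, 43, 77, 85, 49, 52, 59, 59, 54, 53, 63, 40, 50, 168, 214, 241, 114, 106, 220, 207, 220, 221, 221, 221, 221, 222, 232, 204, 221, 143, 119, 100, 185, 186, 36]
-124 [120, 123, 124, 124, 123, 117, 124, 121, 126, 129, 43, 47, 40, 47, 53, 85, 49, 45, 49, 42, 34, 118, 117, 125, 112, 121, 117, 121, 118, 119, 120, 120, 108, 205, 117, 119, 119, 46, 48, 41]
-38 [64, 76, 89, 229, 232, 234, 236, 230, 229, 231, 233, 232, 231, 231, 234, 236, 240, 234, 239, 74, 79, 80, 81, 75, 69, 74, 75, 69, 66, 73, 72, 66, 70, 60, 148, 196, 191, 128, 38, 50]
20 [-1, -1, -1, -1, -1, -1, -1, -1, -1, -1, -1, -1, -1, -1, -1, -1, -1, -1, -1, -1, -1, -1, -1, -1, -1, -1, -1, -1, -1, -1, -1, -1, -1, -1, -1, -1, -1, -1, -1, -1]
```

The right block's far edge is at s≈526, just about at the trip point. I push on gently towards the wall.

Emit:
arm_command(
  moves=[
    [[0, 0.06, 0, 0, 0, 0], [0, 0.06, 0, 0, 0, 0], [0, 0.06, 0, 0, 0, 0], [0, 0.06, 0, 0, 0, 0], [0, 0, 0, 0, 0, 0]],
  ],
)

```text
clock: 27.85
tcp_pos: [486.8, -44.6, 35.2]
tool_rot: [[-0.137, 0.991, 0.001], [0.991, 0.137, -0.0], [-0.0, 0.001, -1.0]]
wrist_force: [-1.5, -0.7, -0.8]
finger_gap: 0.003
grasp_force: 0.9
```

Emit:
arm_command(
  moves=[
    [[0, 0.04, 0, 0, 0, 0], [0, 0.04, 0, 0, 0, 0], [0, 0, 0, 0, 0, 0]],
  ],
)

```text
clock: 28.15
tcp_pos: [488.5, -44.3, 35.2]
tool_rot: [[-0.137, 0.991, 0.0], [0.991, 0.137, -0.0], [-0.0, 0.0, -1.0]]
wrist_force: [-2.4, -0.7, -0.2]
finger_gap: 0.005
grasp_force: 1.1
```

Emit:
arm_command(
  moves=[
    [[0, 0.04, 0, 0, 0, 0], [0, 0.04, 0, 0, 0, 0], [0, 0, 0, 0, 0, 0]],
  ],
)

```text
clock: 28.45
tcp_pos: [489.9, -44.1, 35.1]
tool_rot: [[-0.137, 0.991, -0.001], [0.991, 0.137, -0.0], [0.0, -0.001, -1.0]]
wrist_force: [-4.9, -1.7, 1.6]
finger_gap: -0.001
grasp_force: 2.2
```

Emit:
arm_command(
  moves=[
    [[0, 0.04, 0, 0, 0, 0], [0, 0, 0, 0, 0, 0]],
  ],
)

```text
clock: 28.65
tcp_pos: [489.9, -44.0, 35.0]
tool_rot: [[-0.137, 0.991, -0.003], [0.991, 0.137, -0.0], [0.0, -0.003, -1.0]]
wrist_force: [-7.5, -2.9, 4.1]
finger_gap: 0.008
grasp_force: 3.6
```

The block is at the wall: force rises with no further motion. I back off, rise and check.

Emit:
arm_command(
  moves=[
    [[0, -0.2, 0, 0, 0, 0], [0, -0.5, 0, 0, 0, 0], [0, -0.5, 0, 0, 0, 0], [0, -0.3, -0.5, 0, 0, 0], [0, 0, -0.9, 0, 0, 0], [0, 0, -0.9, 0, 0, 0], [0, 0, -0.9, 0, 0, 0], [0, 0, -0.9, 0, 0, 0]],
  ],
)

```text
clock: 29.45
tcp_pos: [453.3, -49.1, 138.5]
tool_rot: [[-0.137, 0.991, 0.0], [0.991, 0.137, 0.0], [0.0, 0.0, -1.0]]
wrist_force: [0.2, 0.5, 0.1]
finger_gap: -0.0
grasp_force: 0.0
```

Emit:
arm_command(
  moves=[
    [[0, 0, -0.9, 0, 0, 0], [0, 0, -0.9, 0, 0, 0], [0, 0, 0, 0, 0, 0], [0, 0, 0, 0, 0, 0]],
  ],
)

```text
clock: 29.85
tcp_pos: [453.7, -49.1, 182.6]
tool_rot: [[-0.137, 0.991, 0.001], [0.991, 0.137, -0.0], [-0.0, 0.001, -1.0]]
wrist_force: [-0.5, -0.4, 0.5]
finger_gap: 0.009
grasp_force: 0.0
```

Run:
```python
from h import *
s=state();p=np.array(s['tcp_pos']);print('s,t',p[:2]@[.991,.136],p[:2]@[-.136,.991],p[2],s['clock'])
im=grab_frame('wrist')[:,:,::-1];cv2.imwrite('pics/raw_w11.png',im)
g=cv2.cvtColor(np.ascontiguousarray(im),cv2.COLOR_BGR2GRAY)
for t in(-92,-96,-42,20):
    row=[]
    for S in range(425,551,3):
        b=np.array([.991,.136])*S+np.array([-.136,.991])*t
        u,v=proj('wrist',[b[0],b[1],34],s); row.append(int(g[int(round(v)),int(round(u))]) if 0<=u<511 and 0<=v<383 else -1)
    print(t,row)
```

```text
s,t 442.9720245572627 -110.32207726001778 182.59105769808576 29.85
-92 [101, 86, 79, 93, 91, 87, 90, 91, 89, 89, 100, 110, 101, 91, 91, 87, 84, 103, 99, 92, 106, 137, 236, 100, 93, 231, 234, 229, 228, 227, 232, 232, 229, 235, 94, 96, 239, 206, 104, 204, 179, 67]
-96 [99, 92, 92, 96, 90, 87, 92, 85, 88, 92, 102, 101, 98, 99, 96, 104, 98, 90, 108, 101, 109, 158, 232, 243, 237, 230, 233, 229, 230, 230, 231, 232, 229, 233, 237, 245, 230, 136, 192, 201, 185, 74]
-42 [89, 95, 100, 237, 237, 238, 240, 239, 237, 231, 189, 200, 240, 236, 236, 238, 238, 237, 253, 76, 73, 76, 83, 79, 74, 73, 77, 79, 83, 83, 76, 73, 72, 183, 215, 206, 217, 240, 71, 57, 71, 72]
20 [50, 67, 67, 65, 199, 240, 244, 242, 239, 241, 238, 238, 238, 239, 239, 239, 241, 240, 247, 238, 105, 92, 79, 80, 88, 82, 83, 85, 74, 69, 74, 74, 72, 70, 93, 216, 214, 211, 69, 92, 92, 90]
```

The right block now sits at the wall: its centre moved from s≈456 to 512, about 54 mm beyond the origin. The other two blocks read where they were before.

```bash
python3 -c "
from workcell import close_job
print(close_job())"
```

```text
the job is handed in; nothing more can be done
None
```

The pin stopped short in the right-lane block, so I pushed that block to the end wall, past its switch's trip point. I judged this by position and contact force, not by reading the lever. The gauge is back upright in its stand, the left and middle blocks (both good) are where they were, and the job is handed in at about 30 s.

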